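Fit the lockable camlock cap on a fuel tank's filler neck

ROBOT

A 7-joint arm with a two-finger parallel gripper is mounted at the origin on a cart in front of the work surface, level with it; the furniture and walls round the work are solid. World frame = base frame: x ahead of the robot, y to its left, z up, the work surface at z = 0. Lengths are in m, angles in rad, forces in N, time in s.
With the tool pointing down it reaches from about 0.425 to 0.875 m from the base axis. Payload 8.4 kg.
Tool frame: the origin (TCP) lies on the centre line of the jaws, within the pads' length; the fingertips stand 19 mm ahead of it and the grasp point (between the pads) is the TCP; z points along the fingers, y is the line along which they close (so a half turn about z gives the same grasp; the last joint's range is limited). The gripper opens to 87 mm and grips with 3 to 60 N. Pads are 19 mm wide; open, the fingers measure 117 mm over their backs; the gripper's body (75 mm by 190 mm) begins 51 mm behind the grasp point.
Start: joints at [1.099, 0.333, 0.04, 1.465, -0.013, 1.343, -0.059], TCP at [0.237, -0.605, 0.242] pointing down, gripper open.
Joint ranges: [-2.58, 2.58], [-0.38, 2.09], [-1.3, 1.39], [0.25, 2.4], [-1.5, 4.64], [0.08, 2.09], [-2.65, 2.65]. Speed limits (rad/s): [2.22, 2.22, 2.79, 2.79, 3.14, 3.14, 3.14].

INTERFACE

Orientations are given as a 3x3 rotation matrix whose columns are the frame's x, y, z axes.
In Python, from cell import * gives the robot as it stands.
- The arm moves only by the tool move_arm, never from a script. Its argument "motion" is a list of rows, each an object with "dr": the turn, a rotation vector about the tool's x, y, z in degrees, a list of three; "xyz": the shift along the tool's x, y, z in mm, a list of three; "gripper": the closure, from 0 (fully open) to 1 (shut). A call has 1 to 8 rows; each row is the pose to reach, as a shift and turn from the pose commanded when the call began, along the tool's axes at that moment; what a row does not reach only later rows make up. A row lasts 1/12 s, in which the tool goes at most 41.7 mm and 7.16 degrees, less where a joint would pass 70% of its speed; a pose out of reach is approached as far as the arm can. A call with a gripper value outside its range is refused whole. The fingers move at their own pace and stop on an object; the grip force is fixed at half the most. Time passes only in rows, so rows that repeat a pose let the fingers close. It gives the time, the measured TCP pose, the force, the opening and the grip force at its end, in the units of the state.
- observe(): the state, without advancing time (a new reading comes with each control period).
- capture(name): name is "scene" or "side" or "wrist"; returns (picture, depth): 480x640x3 uint8, blue, green, red; 480x640 float32, m along the optical axis (not along the pixel's ray), 0 where there is no reading.
- camera_params(name): a dict with "intrinsics" (3x3 intrinsics, pixels), "R" (3x3) and "t" (3): a world point X has camera coordinates R X + t. Camera axes: x right, y down, z forward; pixel columns grow to the right and rows downward; lengths in m; the calibration is good to about 2 mm. A picture is of the moment at which its call begins: read the wrist's pose just before it. camera_params takes no time and is no camera call; for the wrist camera it gives the pose at the moment of the call.
- close_job(): hands the job in; it is judged then, once.
Trained networks look in the newest picture that a camera, given by its name, has taken for a name from the list of things; names that differ only in an ending like _2 or _b are one class to them, and where a whole thing is asked for, a point or a joint stands for the part that bears it (a point fixed in the world has none). Each returns a list of dicts, best first, with "p" (0 to 1); they miss things now and then, are a little off and sometimes report something else, mostly with a low value. They report only what shows in the picture. A call takes as long as a camera call.
- regions_of(camera, thing): "pixels" (480x640 bool, what is visible of it) and "box" ([left, top, width, height] in pixels, round what is visible of it).
The state is a dict: "clock": time; "joint_pos": joint angles; "joint_velocities": joint speeds; "tau": joint torques, N m; "position": TCP position; "eef_rot": TCP orientation; "wrist_force": force on the tool from outside, world axes, zero at the start; "torque": the same for the moment, N m; "width": finger opening in m; "finger_force": force on a finger pad.
Only numpy, scipy, OpenCV 4.12 (cv2) and the standard library are available. Lean on these libraries where they do the work, as an engineer would, in place of code of your own. Each camera call takes 0.05 s, during which the arm holds its last target. There are 200 camera calls.

TASK

The customer's small green fuel tank needs its lockable filler cap back on: take the aluminium camlock cap from the bench, set it over the brass neck and, with both arms still out, push it firmly right home against its stiff seal without slamming or forcing it. Then swing its two cam arms down, one after the other, until each is fully down, and let go. Leave the two padlocks and the oil bottle undisturbed.

Things in the scene. Friction and masses are not known exactly. Their poses are not given: they have to be found in the camera images.
- tank: small green steel tank, 100 mm (x) by 130 mm (y), flat top 55 mm high, fixed to the bench, with a brass filler neck upright in the middle of its top and a black breather, 18 mm high, on top at x 36, y 50 mm. Origin: on the bench under the neck axis; z up.
- neck_top (a point): centre of the brass neck's flat top face, 155 mm above the bench, axes as the tank. From below: steel flange of radius 41 mm, hexagon to radius 27 mm, barrel of radius 23 mm, groove of radius 17 mm (125 to 141 mm above the bench), collar of radius 23 mm whose top edge is chamfered by 4 mm.
- cap_home (a point): point on the neck axis, 12 mm below neck_top (143 mm above the bench), where cap_centre lies when the cap is right home; the cap may be turned any way about the neck. A red-lidded box, 0.22 m high, stands behind the work (x over 0.61, y -0.45 to -0.22 m) and a vice, 0.12 m high, at the left front (x under 0.44, y over -0.10 m): turn the arms so that the hand stays clear of them
- cap_centre (a point): middle of the loose aluminium camlock cap, 23 mm above its rim, 23 mm below its flat top. Round, 58 mm outside (62 mm at the rim bead), 46 mm high, 0.37 to 0.52 kg, standing mouth down; bore 48 mm (1 mm to spare all round the neck). z up through the closed top; y axis through both arms (arm a at +y, arm b at -y); its x sides are free for fingers.
- cap: the same cap, origin at the middle of its rim. Inside is a stiff rubber seal: set loosely on the neck, the cap stands 11 to 14 mm above home; about 18 N straight down on its top moves it on, until it stops hard at home and stays. More than 60 N between cap and neck meanwhile is slamming or forcing it.
- cam_arm_a (a joint): hinge of the cam arm on the cap's +y side: 0 = fully down (end stop), 1.31 = level, straight out, 1.85 = highest. Stiff: stays where it is left; about 6 N square to the arm at its pad moves it. It cannot close until the cap is right home: its cam nose strikes the collar instead of entering the groove. Pressing hard on one arm can ease the other up a little.
- cam_arm_b (a joint): hinge of the cam arm on the cap's -y side: 0 = fully down (end stop), 1.31 = level, straight out, 1.85 = highest. Stiff: stays where it is left; about 6 N square to the arm at its pad moves it. It cannot close until the cap is right home: its cam nose strikes the collar instead of entering the groove. Pressing hard on one arm can ease the other up a little.
- cam_arm_a_pad (a point): point on the outer face (the upper one while the arm is out) of the +y-side arm, 45 mm from its hinge pin: press here to swing it down. Plain steel arm, 13 mm wide, 5 mm thick, 66 mm long, its last 18 mm flared outward. Hinge pin: parallel to the cap's x axis, 33 mm from the cap's axis, 7 mm below cap_centre; a fully closed arm hangs 15 degrees out from vertical.
- cam_arm_b_pad (a point): point on the outer face (the upper one while the arm is out) of the -y-side arm, 45 mm from its hinge pin: press here to swing it down. Plain steel arm, 13 mm wide, 5 mm thick, 66 mm long, its last 18 mm flared outward. Hinge pin: parallel to the cap's x axis, 33 mm from the cap's axis, 7 mm below cap_centre; a fully closed arm hangs 15 degrees out from vertical.
- padlock_1: brass padlock lying on the bench, 64x40x14 mm; origin under its middle; to be left alone
- padlock_2: steel padlock lying on the bench, 72x50x14 mm; origin under its middle; to be left alone
- oil_bottle: upright cream oil bottle with a red spout, 38 mm wide, 110 mm high; origin under its middle; to be left alone

How it is judged:
By the outcome, as a careful person would: the job done as asked, in the order asked, and still so for the second after the job is handed in, with the robot touching nothing.
It also fails if it takes over 72 s, if anything falls off the work surface, if the arm or the gripper's body presses on something with over 40 N, if the wrist force passes 120 N, or if a joint passes its speed limit or range.

## Working session

There is one attempt and no reset: what is moved stays moved. The work goes in short steps, Python scripts to look and compute and a tool call to move; the robot and the scene stay as the last step left them, time stands still between calls to the robot, and variables do not carry over. Pictures are saved under pics/ and viewed, at most 10 in all, crops included, and the job is handed in when it is done.

Besides the shell and the picture viewer there is one more tool, called in YAML: its name, and indented under it one key for each argument. move_arm: Moves the arm, as the interface text tells. Its arguments: {"type":"object","properties":{"motion":{"type":"array","items":{"type":"object","properties":{"dr":{"type":"array","items":{"type":"number"}},"xyz":{"type":"array","items":{"type":"number"}},"gripper":{"type":"number"}}}}},"required":["motion"]}

```bash
ls; mkdir -p pics
python3 - <<'E'
from cell import *
import cv2,numpy as np
s=observe();print(s['clock'],s['position'],s['eef_rot'],s['width'],s['wrist_force'])
out=[]
for n in ['scene','side']:
    p,d=capture(n);cv2.imwrite(f'pics/{n}0.png',p);np.savez(f'{n}0.npz',p=p,d=d)
    c=camera_params(n);print(n,-c['R'].T@c['t'],c['R'][2])
    for th in ['cap','tank','cam_arm_a','padlock_1','oil_bottle']:
        for r in regions_of(n,th)[:3]:print(n,th,round(r['p'],2),r['box'])
E
```

```text
pics
0.0 [ 0.23654246 -0.60495197  0.24061574] [[ 9.31318124e-01  3.64206062e-01 -7.04096433e-04]
 [ 3.64206726e-01 -9.31316929e-01  1.49644384e-03]
 [-1.10723011e-04 -1.65010192e-03 -9.99998632e-01]] 0.08698519862591982 [-0.23728924 -0.03723756 -0.69177991]
scene [0.13517    0.24731599 0.6551664 ] [ 0.42633306 -0.61876928 -0.65982172]
scene cap 0.69 [237.1, 254.8, 42.4, 101.9]
scene tank 0.78 [353.1, 166.0, 87.8, 105.7]
scene cam_arm_a 0.81 [248.1, 322.6, 14.2, 31.6]
scene cam_arm_a 0.81 [259.2, 255.2, 6.8, 32.5]
scene cam_arm_a 0.61 [276.7, 197.3, 20.1, 55.0]
scene padlock_1 0.93 [308.4, 335.8, 45.0, 46.9]
scene padlock_1 0.73 [352.2, 305.0, 41.1, 28.8]
scene oil_bottle 0.92 [278.3, 201.9, 22.2, 53.3]
side [0.42535952 0.37331479 0.63368985] [ 0.06566492 -0.77420025 -0.6295253 ]
side cap 0.81 [261.6, 274.8, 55.1, 79.4]
side tank 0.62 [320.2, 170.4, 56.5, 82.9]
side cam_arm_a 0.8 [261.0, 272.7, 17.9, 27.6]
side cam_arm_a 0.72 [293.7, 326.5, 24.2, 26.0]
side padlock_1 0.88 [363.6, 281.9, 23.2, 27.0]
side padlock_1 0.65 [342.4, 318.6, 39.0, 30.3]
side oil_bottle 0.72 [259.3, 225.9, 18.7, 43.7]
side oil_bottle 0.43 [257.0, 271.1, 19.1, 31.0]
```

View pics/scene0.png

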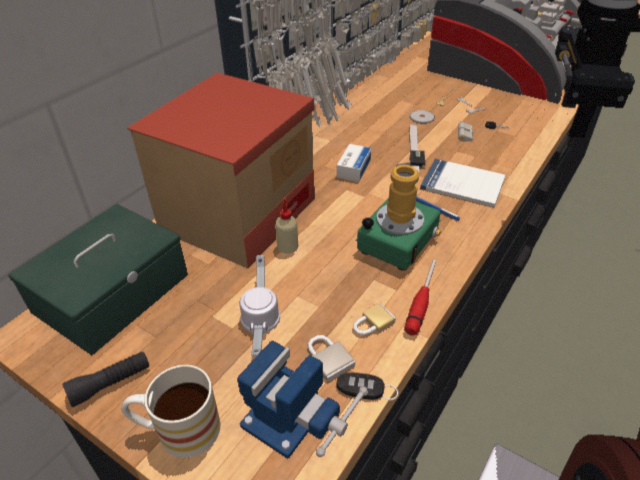

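View pics/side0.png

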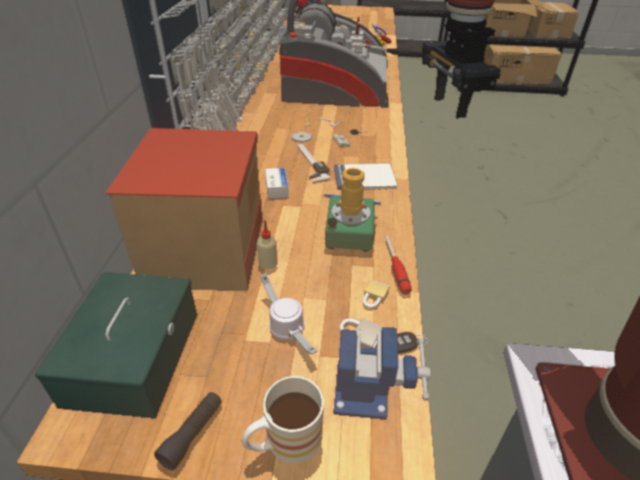

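```bash
cat > h.py <<'E'
from cell import *
import cv2,numpy as np
def cloud(n,d):
    c=camera_params(n);K=c['intrinsics'];v,u=np.mgrid[:480,:640]
    P=np.stack([(u-K[0,2])/K[0,0]*d,(v-K[1,2])/K[1,1]*d,d],-1)
    return (P-c['t'])@c['R']
E
python3 - <<'E'
from h import *
for n in ['scene','side']:
    z=np.load(n+'0.npz');d=z['d'];W=cloud(n,d)
    b=(d>0)
    for nm,(z0,z1) in dict(captop=(.036,.058),neck=(.147,.162),tanktop=(.048,.06)).items():
        if nm=='captop': m=np.zeros_like(b);m[240:380,225:330]=1
        else: m=np.zeros_like(b);m[120:280,300:450]=1
        m=m&b&(W[...,2]>z0)&(W[...,2]<z1)
        Q=W[m]
        if len(Q):print(n,nm,len(Q),Q.mean(0).round(4),np.median(Q,0).round(4),np.percentile(Q,2,axis=0).round(4),np.percentile(Q,98,axis=0).round(4))
    r0=regions_of
E
```

```text
scene captop 1367 [ 0.5474 -0.1695  0.0448] [ 0.5334 -0.1582  0.0452] [ 0.4703 -0.2468  0.0365] [ 0.6499 -0.0748  0.0554]
scene neck 452 [ 0.4713 -0.4239  0.1533] [ 0.4365 -0.4233  0.1537] [ 0.411  -0.4471  0.1473] [ 0.6319 -0.405   0.16  ]
scene tanktop 1655 [ 0.429  -0.4055  0.0549] [ 0.4135 -0.392   0.0554] [ 0.3834 -0.4845  0.0485] [ 0.6291 -0.362   0.0598]
side captop 1303 [ 0.5599 -0.192   0.045 ] [ 0.5451 -0.1652  0.0449] [ 0.5007 -0.3053  0.0365] [ 0.6471 -0.1239  0.0568]
side neck 233 [ 0.4321 -0.4202  0.1525] [ 0.4318 -0.4158  0.1529] [ 0.4116 -0.4427  0.1473] [ 0.4522 -0.4026  0.1562]
side tanktop 1036 [ 0.429  -0.4019  0.0549] [ 0.4258 -0.3882  0.055 ] [ 0.3839 -0.4822  0.0486] [ 0.4799 -0.3604  0.0598]
```

The scene picture shows the cap at (258,308) with arms towards (261,258) and (257,350). The neck is at (404,190), the bottle at (287,232), the vice at (290,395) and the padlocks at (375,320) and (335,357). The side picture agrees, with the cap at (287,315) and the neck at (352,190).

```bash
cat >> h.py <<'E'
from scipy.optimize import least_squares
def circ(Q,r,x0):
    f=least_squares(lambda p:np.hypot(Q[:,0]-p[0],Q[:,1]-p[1])-r,x0,loss='soft_l1',f_scale=.001)
    return f.x,np.sqrt(np.mean(f.fun**2))
E
python3 - <<'E'
from h import *
for n in ['scene','side']:
    z=np.load(n+'0.npz');d=z['d'];W=cloud(n,d);W=W[d>0]
    def sel(c,rad,z0,z1):
        return W[(np.hypot(W[:,0]-c[0],W[:,1]-c[1])<rad)&(W[:,2]>z0)&(W[:,2]<z1)]
    c=[.535,-.16]
    Q=sel(c,.05,.012,.04);Q=Q[:]
    T=sel(c,.035,.04,.055)
    print(n,'captop',len(T),T.mean(0).round(4),(T.min(0)+T.max(0))/2,np.ptp(T,0))
    c=T.mean(0)
    R=W[(np.hypot(*(W[:,:2]-c[:2]).T)<.12)&(np.hypot(*(W[:,:2]-c[:2]).T)>.042)&(W[:,2]>.008)&(W[:,2]<.06)]
    a=np.degrees(np.arctan2(*(R[:,:2]-c[:2]).T[::-1]))
    h,e=np.histogram(a,36,(-180,180));print([(int(x),int(y)) for x,y in zip(e,h) if y>15])
    # neck
    c=[.432,-.425]
    S=sel(c,.032,.085,.12); print('barrel',circ(S,.023,c),len(S))
    S=sel(c,.032,.143,.150); print('collar',circ(S,.023,c),len(S))
    T=sel(c,.035,.151,.165); print('necktop',len(T),np.median(T,0).round(4),(np.percentile(T,1,0)+np.percentile(T,99,0))/2,np.ptp(T,0))
    T=sel(c,.1,.05,.059);print('tanktop',np.percentile(T,1,0),np.percentile(T,99,0))
    for th in ['cap','cam_arm_a','padlock_1','oil_bottle']:
        pass
E
```

```text
scene captop 789 [ 0.5269 -0.1514  0.0454] [ 0.52800271 -0.15330208  0.04497322] [0.05486032 0.05528745 0.00987067]
[(-180, 77), (-170, 21), (-60, 221), (-50, 115), (120, 162), (130, 37), (170, 86)]
barrel (array([ 0.43339596, -0.42769833]), np.float64(0.0011308831939147368)) 461
collar (array([ 0.43477554, -0.41850614]), np.float64(0.006237371431992823)) 191
necktop 271 [ 0.431  -0.4205  0.1545] [ 0.432083   -0.42488678  0.15414994] [0.04421289 0.04379165 0.00683145]
tanktop [ 0.38341704 -0.48708441  0.05031312] [ 0.48036108 -0.36177511  0.05869133]
side captop 598 [ 0.5285 -0.1498  0.0449] [ 0.52796336 -0.1525874   0.04464802] [0.05450262 0.05321331 0.00922736]
[(-180, 44), (-70, 18), (-60, 191), (-50, 83), (-40, 33), (120, 144), (130, 48)]
barrel (array([ 0.43185115, -0.42606331]), np.float64(0.0011712740374880868)) 317
collar (array([ 0.43237219, -0.42335226]), np.float64(0.005926355600804946)) 118
necktop 165 [ 0.4319 -0.4166  0.1542] [ 0.43156282 -0.42370649  0.15399856] [0.04375182 0.04492346 0.00689822]
tanktop [ 0.38375357 -0.48613717  0.05028285] [ 0.48029389 -0.36020097  0.05888304]
```

```bash
cat >> h.py <<'E'
from scipy.spatial.transform import Rotation as Ro
def down(a): # tool pointing down, y axis at world angle a deg
    a=np.radians(a);c,s=np.cos(a),np.sin(a)
    return np.array([[-s,c,0],[c,s,0],[0,0,-1.]])
def rel(p,R):
    s=observe();R0=np.array(s['eef_rot']);p0=np.array(s['position'])
    print('t',round(s['clock'],2),'xyz',(R0.T@(np.array(p)-p0)*1e3).round(1),'dr',np.degrees(Ro.from_matrix(R0.T@R).as_rotvec()).round(2))
E
python3 - <<'E'
from h import *
rel([.528,-.152,.22],down(38))
rel([.38,-.38,.24],down(-15))
c=camera_params('wrist');s=observe()
print('cam in tool',s['eef_rot'].T@(-c['R'].T@c['t']-s['position']),(c['R']@s['eef_rot']).round(3))
E
```

```text
t 0.6 xyz [ 436.4 -316.1   21.6] dr [  -0.     -0.   -106.64]
t 0.6 xyz [ 215.5 -157.7    1.6] dr [ -0.    -0.   -53.64]
cam in tool [ 7.37275295e-02 -1.02466766e-04 -1.42292469e-01] [[-0.001  1.    -0.001]
 [-0.964 -0.001 -0.265]
 [-0.265  0.001  0.964]]
```

move_arm:
  motion:
    - {"xyz": [215,-158,2],"dr": [0,0,-53.6],"gripper": 0}
    - {"xyz": [215,-158,2],"dr": [0,0,-53.6],"gripper": 0}
    - {"xyz": [215,-158,2],"dr": [0,0,-53.6],"gripper": 0}
    - {"xyz": [215,-158,2],"dr": [0,0,-53.6],"gripper": 0}
    - {"xyz": [215,-158,2],"dr": [0,0,-53.6],"gripper": 0}
    - {"xyz": [215,-158,2],"dr": [0,0,-53.6],"gripper": 0}
    - {"xyz": [215,-158,2],"dr": [0,0,-53.6],"gripper": 0}
    - {"xyz": [215,-158,2],"dr": [0,0,-53.6],"gripper": 0}

```text
clock: 1.27
position: [0.383, -0.375, 0.2401]
eef_rot: [[0.245, 0.969, 0.002], [0.969, -0.245, 0.001], [0.001, 0.001, -1.0]]
wrist_force: [0.1, 0.2, -1.1]
width: 0.0869
finger_force: 0.0
```

Run:
```python
from h import *
rel([.528,-.152,.22],down(38))
```

```text
t 1.27 xyz [251.8  85.9  20.5] dr [ 1.000e-01 -2.000e-02 -5.219e+01]
```

move_arm:
  motion:
    - {"xyz": [252,86,20],"dr": [0,0,-52.2],"gripper": 0}
    - {"xyz": [252,86,20],"dr": [0,0,-52.2],"gripper": 0}
    - {"xyz": [252,86,20],"dr": [0,0,-52.2],"gripper": 0}
    - {"xyz": [252,86,20],"dr": [0,0,-52.2],"gripper": 0}
    - {"xyz": [252,86,20],"dr": [0,0,-52.2],"gripper": 0}
    - {"xyz": [252,86,20],"dr": [0,0,-52.2],"gripper": 0}
    - {"xyz": [252,86,20],"dr": [0,0,-52.2],"gripper": 0}
    - {"xyz": [252,86,20],"dr": [0,0,-52.2],"gripper": 0}

```text
clock: 1.93
position: [0.5301, -0.1531, 0.2195]
eef_rot: [[-0.616, 0.788, 0.001], [0.788, 0.616, 0.002], [0.001, 0.002, -1.0]]
wrist_force: [0.0, 0.2, 0.6]
width: 0.0874
finger_force: 0.0
```

```bash
cat >> h.py <<'E'
def capcheck(n,c,z0=.038,z1=.055,tag=None):
    p,d=capture(n)
    if tag:cv2.imwrite(f'pics/{tag}.png',p)
    W=cloud(n,d);W=W[d>0]
    r=np.hypot(*(W[:,:2]-c).T);T=W[(r<.036)&(W[:,2]>z0)&(W[:,2]<z1)]
    if len(T)<50: print('few',len(T));return W
    (mx,my),rad=cv2.minEnclosingCircle((T[:,:2]*1e3).astype(np.float32))
    print(n,'top mean',T.mean(0).round(4),'encl',mx,my,rad,len(T),'zmed',np.median(T[:,2]))
    c=np.array([mx,my])/1e3
    r=np.hypot(*(W[:,:2]-c).T)
    A=W[(r>.045)&(r<.105)&(W[:,2]>z0-.035)&(W[:,2]<z1+.03)]
    v=A[:,:2]-c;a=np.degrees(np.arctan2(v[:,1],v[:,0]))
    h,e=np.histogram(a,36,(-180,180));print([(int(x),int(y)) for x,y in zip(e,h) if y>40])
    return W
E
python3 - <<'E'
from h import *
W=capcheck('wrist',[.528,-.152],tag='w1')
rel([.528,-.152,.22],down(38))
E
```

```text
wrist top mean [ 0.5272 -0.1545  0.0436] encl 528.0349731445312 -155.73428344726562 28.776674270629883 3441 zmed 0.04427184142097587
[(-180, 161), (-60, 622), (-50, 113), (120, 874), (130, 124), (170, 138)]
t 1.98 xyz [ 3.7  1.6 -0.5] dr [ 0.05 -0.03 -0.23]
```

View pics/w1.png

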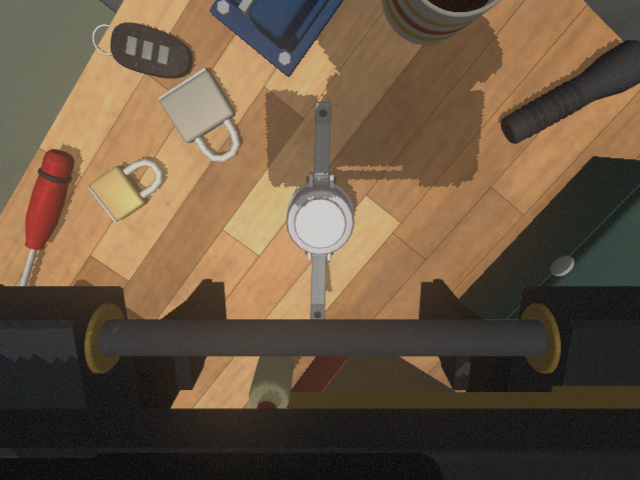

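Wrist view: cap at (320,222), arms up to (323,105) and down to (317,315), so about 1.6° off the tool's x axis. The bottle is at (268,390). I'll check the bottle's clearance before descending.

Run:
```python
from h import *
for n in ['scene','side']:
    z=np.load(n+'0.npz');W=cloud(n,z['d'])
    p,d=capture(n)
    for th in ['oil_bottle','padlock_1','cap']:
        for r in regions_of(n,th)[:2]:
            if r['p']<.6: continue
            m=r['pixels']&(z['d']>0);Q=W[m];print(n,th,round(r['p'],2),np.percentile(Q,5,0).round(3),np.percentile(Q,95,0).round(3), 'tool',((np.median(Q,0)-[.528,-.154,0])@down(38)).round(3))
rel([.528,-.1545,.10],down(36.5))
rel([.528,-.1545,.031],down(36.5))
```

```text
scene oil_bottle 0.6 [ 0.573 -0.315  0.008] [ 0.601 -0.291  0.067] tool [-0.147 -0.046 -0.043]
scene padlock_1 0.79 [ 0.365 -0.169  0.007] [ 0.429 -0.12   0.016] tool [ 0.093 -0.107 -0.014]
scene padlock_1 0.78 [ 0.353 -0.266  0.004] [ 0.394 -0.211  0.016] tool [ 0.025 -0.176 -0.013]
side oil_bottle 0.61 [ 0.573 -0.31   0.006] [ 0.603 -0.289  0.084] tool [-0.148 -0.041 -0.046]
side padlock_1 0.87 [ 0.371 -0.169  0.006] [ 0.427 -0.116  0.016] tool [ 0.091 -0.106 -0.014]
side padlock_1 0.69 [ 0.486 -0.211  0.007] [ 0.572 -0.093  0.047] tool [ 0.016  0.009 -0.036]
side cap 0.83 [ 0.485 -0.215  0.007] [ 0.573 -0.093  0.047] tool [ 0.014  0.009 -0.037]
side cap 0.71 [ 0.371 -0.166  0.008] [ 0.427 -0.117  0.016] tool [ 0.093 -0.105 -0.014]
t 2.38 xyz [  3.8   3.4 119.7] dr [-0.    0.01  0.54]
t 2.38 xyz [  3.8   3.4 188.7] dr [-0.    0.01  0.54]
```

move_arm:
  motion:
    - {"xyz": [4,3,40],"dr": [0,0,0.5],"gripper": 0}
    - {"xyz": [4,3,80],"dr": [0,0,0.5],"gripper": 0}
    - {"xyz": [4,3,110],"dr": [0,0,0.5],"gripper": 0}
    - {"xyz": [4,3,110],"dr": [0,0,0.5],"gripper": 0}
    - {"xyz": [4,3,110],"dr": [0,0,0.5],"gripper": 0}
    - {"xyz": [4,3,110],"dr": [0,0,0.5],"gripper": 0}

```text
clock: 2.88
position: [0.5289, -0.1542, 0.1115]
eef_rot: [[-0.597, 0.802, 0.002], [0.802, 0.597, -0.0], [-0.002, 0.001, -1.0]]
wrist_force: [0.2, 0.2, 0.7]
width: 0.087
finger_force: 0.0
```

Run:
```python
from h import *
W=capcheck('wrist',[.528,-.154],tag='w2')
for n in ['scene','side']: capcheck(n,[.528,-.154])
rel([.528,-.1545,.031],down(36.5))
print(observe()['position'])
```

```text
wrist top mean [ 0.5282 -0.1508  0.044 ] encl 529.5364990234375 -152.74374389648438 28.787485122680664 7223 zmed 0.04490193980928949
[(-180, 340), (-60, 632), (-50, 89), (120, 1866), (130, 303), (170, 285)]
scene top mean [ 0.5255 -0.1502  0.0449] encl 528.4186401367188 -153.17568969726562 29.029678344726562 876 zmed 0.04553876102155113
[(-180, 63), (-60, 219), (-50, 53), (120, 166), (170, 44)]
side top mean [ 0.5272 -0.1478  0.0441] encl 527.52490234375 -151.07015991210938 29.193849563598633 691 zmed 0.044677202647522694
[(-60, 152), (120, 154)]
t 3.03 xyz [ 0.8 -1.3 80.9] dr [0.12 0.17 0.14]
[ 0.52924159 -0.1542857   0.11187983]
```

move_arm:
  motion:
    - {"xyz": [1.5,0,35],"dr": [0,0,0],"gripper": 0}
    - {"xyz": [1.5,0,65],"dr": [0,0,0],"gripper": 0}
    - {"xyz": [1.5,0,80],"dr": [0,0,0],"gripper": 0}
    - {"xyz": [1.5,0,80],"dr": [0,0,0],"gripper": 0}
    - {"xyz": [1.5,0,80],"dr": [0,0,0],"gripper": 0}
    - {"xyz": [1.5,0,80],"dr": [0,0,0],"gripper": 0.2}
    - {"xyz": [1.5,0,80],"dr": [0,0,0],"gripper": 0.4}
    - {"xyz": [1.5,0,80],"dr": [0,0,0],"gripper": 0.7}

```text
clock: 3.7
position: [0.528, -0.153, 0.0312]
eef_rot: [[-0.597, 0.802, 0.002], [0.802, 0.597, -0.001], [-0.002, 0.001, -1.0]]
wrist_force: [0.2, -0.7, -0.7]
width: 0.0739
finger_force: 0.0
```

move_arm:
  motion:
    - {"xyz": [0,0,0],"dr": [0,0,0],"gripper": 0.7}
    - {"xyz": [0,0,0],"dr": [0,0,0],"gripper": 0.7}
    - {"xyz": [0,0,0],"dr": [0,0,0],"gripper": 0.7}
    - {"xyz": [0,0,0],"dr": [0,0,0],"gripper": 0.7}

```text
clock: 4.03
position: [0.5273, -0.1527, 0.0301]
eef_rot: [[-0.597, 0.802, 0.001], [0.802, 0.597, -0.0], [-0.001, 0.0, -1.0]]
wrist_force: [-0.5, 0.1, 4.2]
width: 0.0578
finger_force: 30.0
```

move_arm:
  motion:
    - {"xyz": [0,0,-20],"dr": [0,0,0],"gripper": 0.7}
    - {"xyz": [0,0,-50],"dr": [0,0,0],"gripper": 0.7}
    - {"xyz": [0,0,-80],"dr": [0,0,0],"gripper": 0.7}
    - {"xyz": [0,0,-110],"dr": [0,0,0],"gripper": 0.7}
    - {"xyz": [0,0,-140],"dr": [0,0,0],"gripper": 0.7}
    - {"xyz": [0,0,-170],"dr": [0,0,0],"gripper": 0.7}
    - {"xyz": [0,0,-200],"dr": [0,0,0],"gripper": 0.7}
    - {"xyz": [0,0,-200],"dr": [0,0,0],"gripper": 0.7}

```text
clock: 4.7
position: [0.529, -0.1529, 0.235]
eef_rot: [[-0.597, 0.802, 0.007], [0.802, 0.597, -0.002], [-0.006, 0.004, -1.0]]
wrist_force: [1.1, -0.4, -4.1]
width: 0.0577
finger_force: 30.0
```

Run:
```python
from h import *
s=observe();print(s['position'],s['width'],s['wrist_force'])
rel([.4323,-.4255,.23],down(0))
rel([.48,-.29,.23],down(18))
```

```text
[ 0.5290335  -0.15291652  0.2350143 ] 0.05773796087323966 [ 1.09324805 -0.41708884 -4.05612922]
t 4.7 xyz [-160.9 -240.4    5. ] dr [ 0.33  0.25 36.66]
t 4.7 xyz [ -80.7 -121.2    5. ] dr [ 0.28  0.3  18.66]
```

move_arm:
  motion:
    - {"xyz": [-15,-22,3],"dr": [0.2,0.2,3.5],"gripper": 0.7}
    - {"xyz": [-35,-52,3],"dr": [0.2,0.2,8],"gripper": 0.7}
    - {"xyz": [-55,-82,3],"dr": [0.2,0.2,13],"gripper": 0.7}
    - {"xyz": [-75,-112,3],"dr": [0.2,0.2,18],"gripper": 0.7}
    - {"xyz": [-95,-142,3],"dr": [0.2,0.2,23],"gripper": 0.7}
    - {"xyz": [-115,-172,3],"dr": [0.2,0.2,28],"gripper": 0.7}
    - {"xyz": [-135,-202,3],"dr": [0.2,0.2,32],"gripper": 0.7}
    - {"xyz": [-150,-224,3],"dr": [0.3,0.2,36.6],"gripper": 0.7}

```text
clock: 5.37
position: [0.4339, -0.4096, 0.2245]
eef_rot: [[0.005, 1.0, -0.009], [1.0, -0.005, 0.002], [0.002, -0.009, -1.0]]
wrist_force: [0.6, -0.6, -5.3]
width: 0.0579
finger_force: 30.0
```

move_arm:
  motion:
    - {"xyz": [0,0,0],"dr": [0,0,0],"gripper": 0.7}
    - {"xyz": [0,0,0],"dr": [0,0,0],"gripper": 0.7}
    - {"xyz": [0,0,0],"dr": [0,0,0],"gripper": 0.7}
    - {"xyz": [0,0,0],"dr": [0,0,0],"gripper": 0.7}

```text
clock: 5.7
position: [0.4374, -0.4051, 0.2256]
eef_rot: [[-0.004, 1.0, -0.007], [1.0, 0.004, 0.003], [0.003, -0.007, -1.0]]
wrist_force: [0.6, 0.3, -4.8]
width: 0.0579
finger_force: 30.0
```

Run:
```python
from h import *
s=observe();print(s['position'],s['width'],s['wrist_force'])
rel([.4323,-.4255,.23],down(0))
p=s['position'];zt=p[2]-.007+.023
for n in ['scene','side']:
    W=capcheck(n,p[:2],zt-.008,zt+.009,tag=n+'2')
    c=[.432,-.425]
    S=W[(np.hypot(*(W[:,:2]-c).T)<.032)&(W[:,2]>.087)&(W[:,2]<.12)];print('barrel',circ(S,.023,c),len(S))
```

```text
[ 0.43735322 -0.40505856  0.22563044] 0.05785172773607487 [ 0.64382982  0.34530222 -4.83064703]
t 5.7 xyz [-20.4  -5.2  -4.4] dr [-0.38 -0.18  0.21]
scene top mean [ 0.4383 -0.3989  0.2406] encl 437.6246643066406 -399.59698486328125 34.744842529296875 746 zmed 0.2412638590754902
[(80, 51), (90, 84)]
barrel (array([ 0.43347235, -0.42770406]), np.float64(0.0010393892353339014)) 435
side top mean [ 0.4376 -0.3961  0.2401] encl 437.2742614746094 -395.56829833984375 33.9222526550293 465 zmed 0.24077999397925048
[(-100, 45), (-90, 43)]
barrel (array([ 0.43187589, -0.42617977]), np.float64(0.001077392237232124)) 306
```

move_arm:
  motion:
    - {"xyz": [-10,-3,0],"dr": [-0.3,-0.2,0],"gripper": 0.7}
    - {"xyz": [-21,-5,0],"dr": [-0.3,-0.2,0],"gripper": 0.7}
    - {"xyz": [-21,-5,0],"dr": [-0.3,-0.2,0],"gripper": 0.7}
    - {"xyz": [-21,-5,0],"dr": [-0.3,-0.2,0],"gripper": 0.7}
    - {"xyz": [-21,-5,0],"dr": [-0.3,-0.2,0],"gripper": 0.7}

```text
clock: 6.22
position: [0.4317, -0.4279, 0.2264]
eef_rot: [[-0.0, 1.0, -0.001], [1.0, 0.0, -0.001], [-0.001, -0.001, -1.0]]
wrist_force: [-0.4, 0.5, -5.0]
width: 0.0578
finger_force: 30.0
```

```bash
cat >> h.py <<'E'
def ring(W,c,r,z0,z1,a0=30,a1=150,tol=.005):
    c=np.array(c,float)
    for _ in range(3):
        v=W[:,:2]-c;a=np.degrees(np.arctan2(v[:,1],v[:,0]));q=np.hypot(*v.T)
        S=W[(abs(q-r)<tol)&(W[:,2]>z0)&(W[:,2]<z1)&(a>a0)&(a<a1)]
        c,e=circ(S,r,c)
    return (c*1e3).round(2),round(e*1e3,2),len(S)
E
python3 - <<'E'
from h import *
for k in range(2):
  for n in ['scene','side']:
    s=observe();p=s['position'];rim=p[2]-.030
    pic,d=capture(n);W=cloud(n,d);W=W[d>0]
    print(n,'tcp',(p*1e3).round(1),'cap',ring(W,p[:2],.029,rim+.028,rim+.041),'barrel',ring(W,[.4325,-.426],.023,.087,.122),'collar',ring(W,[.4325,-.426],.023,.142,.1505))
cv2.imwrite('pics/side3.png',cv2.resize(pic[100:280,250:450],None,fx=3,fy=3))
rel([.4325,-.4260,.23],down(0))
E
```

```text
scene tcp [ 431.7 -427.9  226.4] cap (array([ 432.84, -430.66]), np.float64(1.18), 252) barrel (array([ 433.37, -427.66]), np.float64(1.09), 369) collar (array([ 433.29, -427.84]), np.float64(1.19), 91)
side tcp [ 431.9 -427.5  226.5] cap (array([ 431.84, -428.37]), np.float64(1.16), 174) barrel (array([ 431.71, -425.99]), np.float64(1.16), 277) collar (array([ 431.9 , -426.24]), np.float64(1.25), 71)
scene tcp [ 432.  -427.4  226.5] cap (array([ 433.35, -429.99]), np.float64(1.23), 251) barrel (array([ 433.15, -427.55]), np.float64(1.08), 359) collar (array([ 433.42, -427.82]), np.float64(0.92), 94)
side tcp [ 432.1 -427.3  226.5] cap (array([ 432.13, -428.32]), np.float64(1.26), 175) barrel (array([ 431.87, -426.21]), np.float64(1.26), 274) collar (array([ 431.92, -426.1 ]), np.float64(1.1), 75)
t 6.42 xyz [ 1.4  0.5 -3.4] dr [-0.04  0.1   0.09]
```

View pics/side3.png

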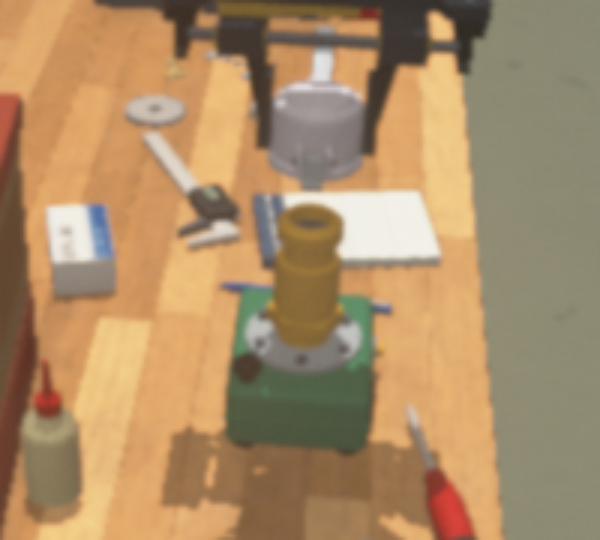

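Side crop: the cap at (318,130) hangs above the neck at (310,225), with its arms along world y. Measured against the neck, it needs about +2.4 mm in y.

move_arm:
  motion:
    - {"xyz": [2.4,0,12],"dr": [0,0,0],"gripper": 0.7}
    - {"xyz": [2.4,0,25],"dr": [0,0,0],"gripper": 0.7}
    - {"xyz": [2.4,0,35],"dr": [0,0,0],"gripper": 0.7}
    - {"xyz": [2.4,0,35],"dr": [0,0,0],"gripper": 0.7}
    - {"xyz": [2.4,0,35],"dr": [0,0,0],"gripper": 0.7}
    - {"xyz": [2.4,0,35],"dr": [0,0,0],"gripper": 0.7}

```text
clock: 6.92
position: [0.4319, -0.4255, 0.1916]
eef_rot: [[-0.001, 1.0, -0.001], [1.0, 0.001, -0.002], [-0.002, -0.001, -1.0]]
wrist_force: [-0.2, -0.1, -4.6]
width: 0.0574
finger_force: 30.0
```

Run:
```python
from h import *
for k in range(2):
  for n in ['scene','side']:
    s=observe();p=s['position'];rim=p[2]-.030
    pic,d=capture(n);W=cloud(n,d);W=W[d>0]
    print(n,'tcp',(p*1e3).round(1),'cap',ring(W,p[:2],.029,rim+.028,rim+.041),'barrel',ring(W,[.4325,-.426],.023,.087,.122),'collar',ring(W,[.4325,-.426],.023,.142,.1505))
print(s['wrist_force'],s['torque'])
rel([.4325,-.4260,.185],down(0))
```

```text
scene tcp [ 431.9 -425.5  191.6] cap (array([ 433.  , -428.23]), np.float64(1.37), 234) barrel (array([ 433.3 , -427.78]), np.float64(1.08), 368) collar (array([ 433.12, -427.85]), np.float64(1.15), 84)
side tcp [ 432.  -425.6  192. ] cap (array([ 432.06, -426.56]), np.float64(1.37), 171) barrel (array([ 431.94, -426.12]), np.float64(1.18), 284) collar (array([ 431.81, -425.91]), np.float64(1.15), 67)
scene tcp [ 432.1 -425.7  192.1] cap (array([ 433.29, -428.32]), np.float64(1.13), 230) barrel (array([ 433.29, -427.64]), np.float64(1.03), 363) collar (array([ 433.08, -427.71]), np.float64(1.17), 89)
side tcp [ 432.1 -425.7  192.2] cap (array([ 432.15, -426.56]), np.float64(1.31), 162) barrel (array([ 431.76, -425.9 ]), np.float64(1.12), 273) collar (array([ 432.04, -426.35]), np.float64(1.29), 64)
[ 0.1787609   0.70481138 -5.88977601] [ 0.01204085 -0.11123    -0.0506713 ]
t 7.12 xyz [-0.4  0.4  7.1] dr [-0.    0.14  0.06]
```

move_arm:
  motion:
    - {"xyz": [0.5,0,4],"dr": [0,0.1,0],"gripper": 0.7}
    - {"xyz": [0.5,0,7],"dr": [0,0.1,0],"gripper": 0.7}
    - {"xyz": [0.5,0,10],"dr": [0,0.1,0],"gripper": 0.7}
    - {"xyz": [0.5,0,12],"dr": [0,0.1,0],"gripper": 0.7}
    - {"xyz": [0.5,0,14],"dr": [0,0.1,0],"gripper": 0.7}
    - {"xyz": [0.5,0,14],"dr": [0,0.1,0],"gripper": 0.7}

```text
clock: 7.62
position: [0.4316, -0.4247, 0.1769]
eef_rot: [[-0.001, 1.0, -0.001], [1.0, 0.001, 0.001], [0.001, -0.001, -1.0]]
wrist_force: [-0.4, -0.1, -4.0]
width: 0.0574
finger_force: 30.0
```

move_arm:
  motion:
    - {"xyz": [0,0,2],"dr": [0,0,0],"gripper": 0.7}
    - {"xyz": [0,0,4],"dr": [0,0,0],"gripper": 0.7}
    - {"xyz": [0,0,6],"dr": [0,0,0],"gripper": 0.7}
    - {"xyz": [0,0,8],"dr": [0,0,0],"gripper": 0.7}
    - {"xyz": [0,0,8],"dr": [0,0,0],"gripper": 0.7}

```text
clock: 8.03
position: [0.4316, -0.4247, 0.169]
eef_rot: [[-0.001, 1.0, -0.001], [1.0, 0.001, 0.0], [0.0, -0.001, -1.0]]
wrist_force: [0.2, 0.2, -5.6]
width: 0.0578
finger_force: 30.0
```

move_arm:
  motion:
    - {"xyz": [0,0,1],"dr": [0,0,0],"gripper": 0.7}
    - {"xyz": [0,0,2],"dr": [0,0,0],"gripper": 0.7}
    - {"xyz": [0,0,3],"dr": [0,0,0],"gripper": 0.7}
    - {"xyz": [0,0,4],"dr": [0,0,0],"gripper": 0.7}
    - {"xyz": [0,0,5],"dr": [0,0,0],"gripper": 0.7}

```text
clock: 8.45
position: [0.4318, -0.4249, 0.1644]
eef_rot: [[-0.001, 1.0, -0.001], [1.0, 0.001, -0.0], [-0.0, -0.001, -1.0]]
wrist_force: [0.4, 0.7, -5.4]
width: 0.0574
finger_force: 30.0
```

move_arm:
  motion:
    - {"xyz": [0,0,0.7],"dr": [0,0,0],"gripper": 0.7}
    - {"xyz": [0,0,1.4],"dr": [0,0,0],"gripper": 0.7}
    - {"xyz": [0,0,2.1],"dr": [0,0,0],"gripper": 0.7}

```text
clock: 8.7
position: [0.4319, -0.4249, 0.1632]
eef_rot: [[-0.001, 1.0, -0.001], [1.0, 0.001, -0.0], [-0.0, -0.001, -1.0]]
wrist_force: [-3.5, 3.9, 7.6]
width: 0.0577
finger_force: 30.0
```

move_arm:
  motion:
    - {"xyz": [0,0,1.5],"dr": [0,0,0],"gripper": 0.4}
    - {"xyz": [0,0,1.5],"dr": [0,0,0],"gripper": 0.2}
    - {"xyz": [0,0,1],"dr": [0,0,0],"gripper": 0}
    - {"xyz": [0,0,1],"dr": [0,0,0],"gripper": 0}
    - {"xyz": [0,0,-10],"dr": [0,0,0],"gripper": 0}
    - {"xyz": [0,0,-30],"dr": [0,0,0],"gripper": 0}
    - {"xyz": [0,0,-55],"dr": [0,0,0],"gripper": 0}
    - {"xyz": [0,0,-70],"dr": [0,0,0],"gripper": 0}

```text
clock: 9.37
position: [0.4325, -0.4253, 0.2357]
eef_rot: [[-0.001, 1.0, 0.001], [1.0, 0.001, -0.002], [-0.002, 0.001, -1.0]]
wrist_force: [0.6, -0.6, 0.2]
width: 0.0861
finger_force: 0.0
```

move_arm:
  motion:
    - {"xyz": [0,0,0],"dr": [0,0,0],"gripper": 1}
    - {"xyz": [0,0,0],"dr": [0,0,0],"gripper": 1}
    - {"xyz": [0,0,0],"dr": [0,0,0],"gripper": 1}
    - {"xyz": [0,0,0],"dr": [0,0,0],"gripper": 1}
    - {"xyz": [0,0,0],"dr": [0,0,0],"gripper": 1}
    - {"xyz": [0,0,0],"dr": [0,0,0],"gripper": 1}
    - {"xyz": [0,0,0],"dr": [0,0,0],"gripper": 1}

```text
clock: 9.95
position: [0.4317, -0.4247, 0.2319]
eef_rot: [[-0.001, 1.0, -0.001], [1.0, 0.001, 0.001], [0.001, -0.001, -1.0]]
wrist_force: [-0.6, -0.2, 0.3]
width: 0.0483
finger_force: 0.0
```

Run:
```python
from h import *
s=observe();print(s['width'])
for n in ['scene','side']:
    W=capcheck(n,[.4325,-.425],.171,.19,tag=n+'4')
    print(ring(W,[.432,-.425],.029,.160,.174))
    for sg in (1,-1):
        y=(W[:,1]+.425)*sg;A=W[(abs(W[:,0]-.432)<.015)&(y>.036)&(y<.11)&(W[:,2]>.1)&(W[:,2]<.24)]
        for a,b in((.04,.06),(.06,.08),(.08,.1)):
            q=A[(y[(abs(W[:,0]-.432)<.015)&(y>.036)&(y<.11)&(W[:,2]>.1)&(W[:,2]<.24)]>a)&((A[:,1]+.425)*sg<b)]
            print(n,sg,a,len(q),q.mean(0).round(4) if len(q) else '')
W=capcheck('wrist',[.4325,-.425],.171,.19)
rel([.432,-.425,.21],down(0))
im=cv2.imread('pics/side4.png');cv2.imwrite('pics/side4c.png',cv2.resize(im[60:280,250:450],None,fx=2.5,fy=2.5))
```

```text
0.048305961086448676
scene top mean [ 0.4298 -0.4198  0.1771] encl 431.9681396484375 -425.1982116699219 28.8997802734375 618 zmed 0.17780594619044898
[(-100, 57), (80, 63), (90, 84)]
(array([ 432.93, -427.53]), np.float64(1.13), 233)
scene 1 0.04 59 [ 0.4317 -0.3744  0.1552]
scene 1 0.06 55 [ 0.4313 -0.3552  0.1589]
scene 1 0.08 46 [ 0.4311 -0.3342  0.1673]
scene -1 0.04 46 [ 0.4317 -0.4798  0.1612]
scene -1 0.06 26 [ 0.4302 -0.4895  0.1652]
scene -1 0.08 14 [ 0.4271 -0.5112  0.1805]
side top mean [ 0.4315 -0.4171  0.1767] encl 432.8041687011719 -422.58642578125 30.448734283447266 368 zmed 0.17731770869544977
[(-100, 69), (-90, 48)]
(array([ 431.74, -425.8 ]), np.float64(1.34), 167)
side 1 0.04 28 [ 0.4329 -0.376   0.1543]
side 1 0.06 28 [ 0.4316 -0.3562  0.1583]
side 1 0.08 21 [ 0.4316 -0.33    0.168 ]
side -1 0.04 17 [ 0.4313 -0.481   0.1617]
side -1 0.06 66 [ 0.4315 -0.4947  0.1693]
side -1 0.08 34 [ 0.4315 -0.5089  0.1802]
wrist top mean [ 0.433  -0.4228  0.1763] encl 433.0044250488281 -425.1665344238281 28.470012664794922 7665 zmed 0.17701932628844633
[(-100, 394), (-90, 358), (80, 1256), (90, 1174)]
t 10.1 xyz [-0.1  0.2 22.3] dr [-0.05 -0.    0.06]
```

View pics/side4c.png

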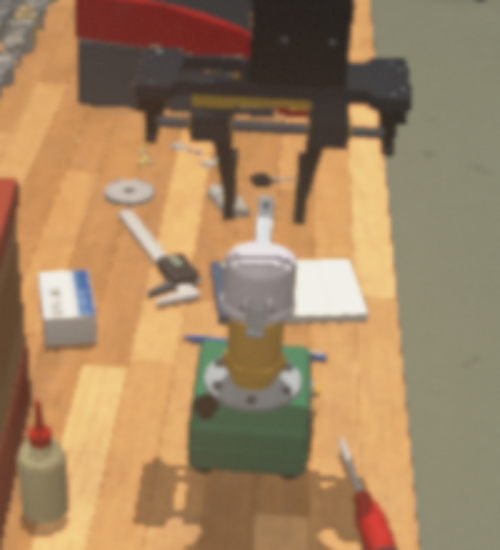

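move_arm:
  motion:
    - {"xyz": [-0.5,0,5],"dr": [0,0,0],"gripper": 1}
    - {"xyz": [-0.5,0,12],"dr": [0,0,0],"gripper": 1}
    - {"xyz": [-0.5,0,20],"dr": [0,0,0],"gripper": 1}
    - {"xyz": [-0.5,0,27],"dr": [0,0,0],"gripper": 1}
    - {"xyz": [-0.5,0,29],"dr": [0,0,0],"gripper": 1}
    - {"xyz": [-0.5,0,29],"dr": [0,0,0],"gripper": 1}
    - {"xyz": [-0.5,0,29],"dr": [0,0,0],"gripper": 1}
    - {"xyz": [-0.5,0,29],"dr": [0,0,0],"gripper": 1}

```text
clock: 10.77
position: [0.432, -0.4255, 0.2038]
eef_rot: [[-0.001, 1.0, -0.0], [1.0, 0.001, -0.0], [-0.0, -0.0, -1.0]]
wrist_force: [-0.9, 0.0, 1.1]
width: 0.0008
finger_force: 0.0
```

move_arm:
  motion:
    - {"xyz": [0,0,1.5],"dr": [0,0,0],"gripper": 1}
    - {"xyz": [0,0,3],"dr": [0,0,0],"gripper": 1}
    - {"xyz": [0,0,4.5],"dr": [0,0,0],"gripper": 1}
    - {"xyz": [0,0,5.5],"dr": [0,0,0],"gripper": 1}
    - {"xyz": [0,0,6.5],"dr": [0,0,0],"gripper": 1}
    - {"xyz": [0,0,7.5],"dr": [0,0,0],"gripper": 1}

```text
clock: 11.27
position: [0.432, -0.4255, 0.1975]
eef_rot: [[-0.001, 1.0, 0.0], [1.0, 0.001, -0.001], [-0.001, 0.0, -1.0]]
wrist_force: [-5.1, 3.0, 13.7]
width: 0.0005
finger_force: 6.7
```

move_arm:
  motion:
    - {"xyz": [0,0,0.8],"dr": [0,0,0],"gripper": 1}
    - {"xyz": [0,0,1.6],"dr": [0,0,0],"gripper": 1}
    - {"xyz": [0,0,2.4],"dr": [0,0,0],"gripper": 1}
    - {"xyz": [0,0,3.2],"dr": [0,0,0],"gripper": 1}
    - {"xyz": [0,0,4],"dr": [0,0,0],"gripper": 1}
    - {"xyz": [0,0,4.8],"dr": [0,0,0],"gripper": 1}

```text
clock: 11.77
position: [0.432, -0.4255, 0.1931]
eef_rot: [[-0.001, 1.0, 0.0], [1.0, 0.001, -0.001], [-0.001, 0.0, -1.0]]
wrist_force: [-4.5, 5.4, 13.2]
width: 0.0003
finger_force: 6.7
```

move_arm:
  motion:
    - {"xyz": [0,0,0.8],"dr": [0,0,0],"gripper": 1}
    - {"xyz": [0,0,1.6],"dr": [0,0,0],"gripper": 1}
    - {"xyz": [0,0,2.4],"dr": [0,0,0],"gripper": 1}
    - {"xyz": [0,0,3.2],"dr": [0,0,0],"gripper": 1}
    - {"xyz": [0,0,4],"dr": [0,0,0],"gripper": 1}
    - {"xyz": [0,0,4.8],"dr": [0,0,0],"gripper": 1}

```text
clock: 12.27
position: [0.4319, -0.4255, 0.1882]
eef_rot: [[-0.001, 1.0, 0.0], [1.0, 0.001, -0.001], [-0.001, 0.0, -1.0]]
wrist_force: [-4.8, 3.7, 12.6]
width: 0.0006
finger_force: 6.7
```

move_arm:
  motion:
    - {"xyz": [0,0,0.6],"dr": [0,0,0],"gripper": 1}
    - {"xyz": [0,0,1.2],"dr": [0,0,0],"gripper": 1}
    - {"xyz": [0,0,1.8],"dr": [0,0,0],"gripper": 1}
    - {"xyz": [0,0,2.4],"dr": [0,0,0],"gripper": 1}
    - {"xyz": [0,0,2.8],"dr": [0,0,0],"gripper": 1}

```text
clock: 12.68
position: [0.4319, -0.4255, 0.1854]
eef_rot: [[-0.001, 1.0, 0.0], [1.0, 0.001, -0.001], [-0.001, 0.0, -1.0]]
wrist_force: [-5.0, 4.6, 17.1]
width: 0.0003
finger_force: 8.8
```

move_arm:
  motion:
    - {"xyz": [0,0,0.5],"dr": [0,0,0],"gripper": 1}
    - {"xyz": [0,0,1],"dr": [0,0,0],"gripper": 1}
    - {"xyz": [0,0,1.4],"dr": [0,0,0],"gripper": 1}

```text
clock: 12.93
position: [0.432, -0.4256, 0.1853]
eef_rot: [[-0.001, 1.0, 0.0], [1.0, 0.001, -0.002], [-0.002, 0.0, -1.0]]
wrist_force: [-8.2, 7.7, 25.4]
width: 0.0004
finger_force: 12.7
```

move_arm:
  motion:
    - {"xyz": [0,0,0.5],"dr": [0,0,0],"gripper": 1}
    - {"xyz": [0,0,1],"dr": [0,0,0],"gripper": 1}
    - {"xyz": [0,0,1],"dr": [0,0,0],"gripper": 1}

```text
clock: 13.18
position: [0.432, -0.4256, 0.1853]
eef_rot: [[-0.001, 1.0, 0.001], [1.0, 0.001, -0.002], [-0.002, 0.001, -1.0]]
wrist_force: [-9.5, 9.2, 29.5]
width: 0.0008
finger_force: 14.5
```

The cap stopped hard at TCP z 0.1853, which puts its centre at 0.143, right home. I'll lift off and check the arms.

move_arm:
  motion:
    - {"xyz": [0,0,-3],"dr": [0,0,0],"gripper": 1}
    - {"xyz": [0,0,-20],"dr": [0,0,0],"gripper": 1}
    - {"xyz": [0,0,-45],"dr": [0,0,0],"gripper": 1}
    - {"xyz": [0,0,-65],"dr": [0,0,0],"gripper": 1}
    - {"xyz": [0,0,-65],"dr": [0,0,0],"gripper": 1}
    - {"xyz": [0,0,-65],"dr": [0,0,0],"gripper": 1}

```text
clock: 13.68
position: [0.4323, -0.4257, 0.2473]
eef_rot: [[-0.001, 1.0, 0.001], [1.0, 0.001, -0.002], [-0.002, 0.001, -1.0]]
wrist_force: [0.0, 0.4, 0.5]
width: 0.0002
finger_force: 0.0
```

```bash
cat >> h.py <<'E'
C=np.array([.432,-.4256])
def arms(n,W):
    for sg,nm in((1,'a'),(-1,'b')):
        y=(W[:,1]-C[1])*sg-.033;z=W[:,2]-.136
        q=np.hypot(y,z);m=(abs(W[:,0]-C[0])<.014)&(q>.015)&(q<.062)&(y>.0)
        if m.sum()<8: print(n,nm,'few',m.sum());continue
        a=np.degrees(np.arctan2(y[m],-z[m]));print(n,nm,m.sum(),'alpha',np.percentile(a,[10,50,90]).round(1),'x',W[m,0].mean().round(4))
def cornerpose(sg,r,z,tilt=30):
    # inner tip corner of closed fingers at radius r, height z on side sg; tool leaning outward by tilt
    t=np.radians(tilt);y=np.array([1.,0,0])
    zt=np.array([0,-sg*np.sin(t),-np.cos(t)]);xt=np.cross(y,zt)
    R=np.stack([xt,y,zt],1);I=np.array([C[0],C[1]+sg*r,z])
    # xt points to +y world; inner side is -sg*xt
    return I-.019*zt+sg*.0095*xt,R
def armpoint(alpha,L,off=.0025):
    a=np.radians(alpha);return .033+L*np.sin(a)+off*np.cos(a),.136-L*np.cos(a)+off*np.sin(a)
E
python3 - <<'E'
from h import *
for n in ['scene','side','wrist']:
    W=capcheck(n,C,.158,.175,tag=n+'5');arms(n,W)
rel(*cornerpose(1,.065,.22))
rel(*cornerpose(1,*armpoint(105,.032,.012)))
E
```

```text
scene top mean [ 0.4298 -0.4199  0.1646] encl 432.9161682128906 -425.0249938964844 29.51573371887207 617 zmed 0.16519404770198934
[(-100, 119), (-90, 85), (80, 55), (90, 87)]
scene a 113 alpha [103.6 106.9 111.2] x 0.4312
scene b 181 alpha [116.6 119.6 123.2] x 0.4321
side top mean [ 0.4314 -0.4172  0.1641] encl 431.8033447265625 -422.981689453125 28.680683135986328 374 zmed 0.16480315481716495
[(-100, 60), (-90, 53)]
side a 45 alpha [103.8 105.5 108.8] x 0.4316
side b 107 alpha [116.8 121.  124.9] x 0.4314
wrist top mean [ 0.4328 -0.4197  0.1633] encl 432.74066162109375 -424.906494140625 28.62174415588379 5410 zmed 0.16404991473619487
[(-100, 53), (-90, 54), (80, 982), (90, 965)]
wrist a 1685 alpha [101.5 103.5 106.8] x 0.4329
wrist b 68 alpha [116.7 119.  122.2] x 0.4325
t 13.83 xyz [82.2  0.7 13.3] dr [ -0.1  -30.07   0.09]
t 13.83 xyz [77.9  0.9 77.4] dr [ -0.1  -30.07   0.09]
```

move_arm:
  motion:
    - {"xyz": [30,0,0],"dr": [0,-6,0],"gripper": 1}
    - {"xyz": [60,0,5],"dr": [0,-13,0],"gripper": 1}
    - {"xyz": [82,0,13],"dr": [0,-20,0],"gripper": 1}
    - {"xyz": [82,0.5,13],"dr": [0,-26,0],"gripper": 1}
    - {"xyz": [82,0.5,13],"dr": [0,-30,0],"gripper": 1}
    - {"xyz": [82,0.5,13],"dr": [0,-30,0],"gripper": 1}
    - {"xyz": [82,0.5,13],"dr": [0,-30,0],"gripper": 1}

```text
clock: 14.42
position: [0.432, -0.3425, 0.2321]
eef_rot: [[-0.004, 1.0, -0.001], [0.867, 0.003, -0.498], [-0.498, -0.003, -0.867]]
wrist_force: [0.6, -0.6, 0.6]
width: 0.0002
finger_force: 0.0
```

```bash
cat > path.py <<'E'
from h import *
def path(sg,pts,tilt=30):
    for a,L,o in pts:
        print(a,end=' ');rel(*cornerpose(sg,*armpoint(a,L,o),tilt))
E
python3 - <<'E'
from path import *
s=observe();print(s['joint_pos'].round(2),s['position'])
path(1,[(104,.032,.018),(104,.032,.010),(90,.033,.0025),(75,.034,.0025),(60,.036,.0025),(45,.038,.0025),(30,.04,.0025),(15,.041,.0025)])
E
```

```text
[ 0.65  0.01 -0.38  1.96  0.58  1.09  0.03] [ 0.43195846 -0.34251898  0.23211244]
104 t 14.42 xyz [24.6  0.2 54.2] dr [-0.06 -0.15  0.22]
104 t 14.42 xyz [30.1  0.2 59.9] dr [-0.06 -0.15  0.22]
90 t 14.42 xyz [41.3  0.3 70.7] dr [-0.06 -0.15  0.22]
75 t 14.42 xyz [46.2  0.3 78.2] dr [-0.06 -0.15  0.22]
60 t 14.42 xyz [50.   0.3 86.9] dr [-0.06 -0.15  0.22]
45 t 14.42 xyz [51.3  0.3 96.8] dr [-0.06 -0.15  0.22]
30 t 14.42 xyz [ 49.8   0.3 107.2] dr [-0.06 -0.15  0.22]
15 t 14.42 xyz [ 44.6   0.3 116.6] dr [-0.06 -0.15  0.22]
```

move_arm:
  motion:
    - {"xyz": [10,0,22],"dr": [0,0,0],"gripper": 1}
    - {"xyz": [22,0,48],"dr": [0,0,0],"gripper": 1}
    - {"xyz": [30,0,60],"dr": [0,0,0],"gripper": 1}
    - {"xyz": [36,0,65],"dr": [0,0,0],"gripper": 1}
    - {"xyz": [41,0,70],"dr": [0,0,0],"gripper": 1}
    - {"xyz": [44,0,74],"dr": [0,0,0],"gripper": 1}
    - {"xyz": [46,0,78],"dr": [0,0,0],"gripper": 1}

```text
clock: 15.0
position: [0.4321, -0.3448, 0.144]
eef_rot: [[0.002, 1.0, -0.001], [0.865, -0.002, -0.501], [-0.501, 0.0, -0.865]]
wrist_force: [-1.5, -4.5, 6.5]
width: 0.0002
finger_force: 3.7
```

Run:
```python
from path import *
s=observe();print(s['joint_pos'].round(2),s['position'],s['wrist_force'])
path(1,[(75,.034,.0025),(60,.036,.0025),(45,.038,.0025),(30,.04,.0025),(15,.041,.0025),(15,.041,.0005)])
```

```text
[ 0.64  0.12 -0.38  2.06  0.69  0.96 -0.14] [ 0.43211649 -0.34476375  0.14395358] [-1.50176777 -4.51397082  6.50401163]
75 t 15.0 xyz [ 4.2 -0.1  0.6] dr [-0.05  0.08 -0.09]
60 t 15.0 xyz [ 8.1 -0.1  9.3] dr [-0.05  0.08 -0.09]
45 t 15.0 xyz [ 9.4 -0.1 19.2] dr [-0.05  0.08 -0.09]
30 t 15.0 xyz [ 8.  -0.1 29.6] dr [-0.05  0.08 -0.09]
15 t 15.0 xyz [ 2.9 -0.1 39. ] dr [-0.05  0.08 -0.09]
15 t 15.0 xyz [ 1.4 -0.1 40.4] dr [-0.05  0.08 -0.09]
```

move_arm:
  motion:
    - {"xyz": [2,0,4],"dr": [0,0,0],"gripper": 1}
    - {"xyz": [4,0,9],"dr": [0,0,0],"gripper": 1}
    - {"xyz": [5,0,14],"dr": [0,0,0],"gripper": 1}
    - {"xyz": [5,0,19],"dr": [0,0,0],"gripper": 1}
    - {"xyz": [5,0,24],"dr": [0,0,0],"gripper": 1}
    - {"xyz": [4,0,29],"dr": [0,0,0],"gripper": 1}

```text
clock: 15.5
position: [0.4333, -0.3546, 0.1171]
eef_rot: [[0.001, 1.0, 0.001], [0.866, -0.0, -0.5], [-0.5, 0.002, -0.866]]
wrist_force: [-0.8, 3.9, 8.4]
width: -0.0
finger_force: 3.4
```

Run:
```python
from path import *
for n in ['scene','side']:
    p,d=capture(n);W=cloud(n,d);arms(n,W[d>0])
    cv2.imwrite(f'pics/{n}6.png',cv2.resize(p[100:280,300:500],None,fx=3,fy=3))
s=observe();print(s['joint_pos'].round(2),s['position'],s['wrist_force'])
path(1,[(30,.04,.0025),(22,.0405,.0025),(15,.041,.0025),(15,.041,.0005)])
```

```text
scene a 44 alpha [33.4 36.7 43.5] x 0.429
scene b 192 alpha [127.3 130.3 137.6] x 0.4327
side a 85 alpha [35.9 53.7 93.5] x 0.4328
side b few 0
[ 0.64  0.16 -0.37  2.07  0.74  0.91 -0.18] [ 0.43309391 -0.35460636  0.11650555] [-0.22670318  0.77697368  2.5837617 ]
30 t 15.6 xyz [ 2.7 -1.1  0.9] dr [ 0.05 -0.02 -0.06]
22 t 15.6 xyz [ 0.3 -1.1  6.1] dr [ 0.05 -0.02 -0.06]
15 t 15.6 xyz [-2.4 -1.1 10.3] dr [ 0.05 -0.02 -0.06]
15 t 15.6 xyz [-3.8 -1.1 11.7] dr [ 0.05 -0.02 -0.06]
```

View pics/scene6.png

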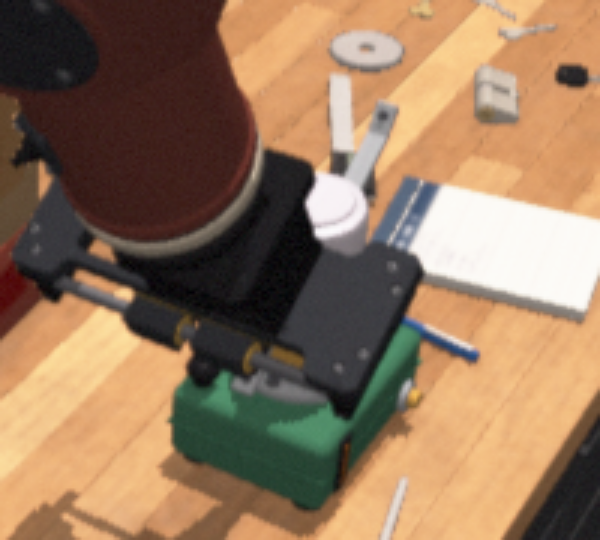

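Scene crop: the hand leans over arm a, clear of the cap (335,210). Arm b still points up at (380,130).

move_arm:
  motion:
    - {"xyz": [-1,0,3],"dr": [0,0,0],"gripper": 1}
    - {"xyz": [-2.5,0,5.5],"dr": [0,0,0],"gripper": 1}
    - {"xyz": [-4,0,7.5],"dr": [0,0,0],"gripper": 1}
    - {"xyz": [-5,0,9.5],"dr": [0,0,0],"gripper": 1}

```text
clock: 15.93
position: [0.4333, -0.3631, 0.111]
eef_rot: [[0.0, 1.0, 0.001], [0.866, 0.0, -0.5], [-0.5, 0.001, -0.866]]
wrist_force: [-0.3, 4.7, 6.3]
width: 0.0001
finger_force: 3.3
```

move_arm:
  motion:
    - {"xyz": [-0.8,0,0.6],"dr": [0,0,0],"gripper": 1}
    - {"xyz": [-1.2,0,0.8],"dr": [0,0,0],"gripper": 1}

```text
clock: 16.1
position: [0.4333, -0.3642, 0.1106]
eef_rot: [[0.0, 1.0, 0.001], [0.867, 0.001, -0.499], [-0.499, 0.001, -0.867]]
wrist_force: [0.2, 5.4, 4.9]
width: 0.0005
finger_force: 3.3
```

Run:
```python
from path import *
s=observe();print(s['position'],s['wrist_force'])
path(1,[(22,.0405,.0025),(15,.041,.0025),(15,.041,.0005)])
```

```text
[ 0.43327861 -0.3641553   0.11056632] [0.23942706 5.36354229 4.85524667]
22 t 16.1 xyz [ 5.6 -1.3 -3.8] dr [ 0.07 -0.06 -0.  ]
15 t 16.1 xyz [ 2.9 -1.3  0.4] dr [ 0.07 -0.06 -0.  ]
15 t 16.1 xyz [ 1.5 -1.3  1.8] dr [ 0.07 -0.06 -0.  ]
```

move_arm:
  motion:
    - {"xyz": [-0.9,0,0.5],"dr": [0,0,0],"gripper": 1}
    - {"xyz": [-1.7,0,1],"dr": [0,0,0],"gripper": 1}

```text
clock: 16.27
position: [0.4333, -0.3657, 0.1103]
eef_rot: [[-0.0, 1.0, 0.001], [0.867, 0.001, -0.499], [-0.499, 0.001, -0.867]]
wrist_force: [0.6, 5.5, 2.5]
width: 0.0003
finger_force: 3.4
```

move_arm:
  motion:
    - {"xyz": [-0.5,0,0.3],"dr": [0,0,0],"gripper": 1}
    - {"xyz": [-0.9,0,0.5],"dr": [0,0,0],"gripper": 1}

```text
clock: 16.43
position: [0.4332, -0.3666, 0.1101]
eef_rot: [[-0.0, 1.0, 0.001], [0.867, 0.001, -0.498], [-0.498, 0.001, -0.867]]
wrist_force: [1.1, 7.1, 2.5]
width: 0.0003
finger_force: 3.4
```

move_arm:
  motion:
    - {"xyz": [-0.9,0,0.5],"dr": [0,0,0],"gripper": 1}
    - {"xyz": [-1.7,0,1],"dr": [0,0,0],"gripper": 1}

```text
clock: 16.6
position: [0.4333, -0.3679, 0.1098]
eef_rot: [[-0.001, 1.0, 0.001], [0.867, 0.001, -0.498], [-0.498, 0.001, -0.867]]
wrist_force: [-0.4, 12.0, 4.2]
width: 0.0007
finger_force: 6.3
```

move_arm:
  motion:
    - {"xyz": [-0.5,0,0.3],"dr": [0,0,0],"gripper": 1}
    - {"xyz": [-0.9,0,0.5],"dr": [0,0,0],"gripper": 1}

```text
clock: 16.77
position: [0.4335, -0.3682, 0.1097]
eef_rot: [[-0.001, 1.0, 0.001], [0.868, 0.002, -0.497], [-0.497, 0.001, -0.868]]
wrist_force: [-0.8, 14.1, 5.5]
width: 0.0006
finger_force: 7.6
```

Run:
```python
from path import *
for n in ['scene','side']:
    p,d=capture(n);W=cloud(n,d);arms(n,W[d>0])
    cv2.imwrite(f'pics/{n}7.png',cv2.resize(p[100:280,300:500],None,fx=3,fy=3))
    T=W[(d>0)&(np.hypot(W[...,0]-C[0],W[...,1]-C[1])<.025)&(W[...,2]<.178)&(W[...,2]>.155)]
    A=np.c_[T[:,:2]-C,np.ones(len(T))];print(len(T),np.linalg.lstsq(A,T[:,2],rcond=None)[0].round(4))
```

```text
scene a 37 alpha [ 7.3 13.7 26.4] x 0.4282
scene b 198 alpha [127.3 130.8 138.2] x 0.433
208 [ 0.146  -0.0516  0.169 ]
side a 81 alpha [15.3 40.5 85.5] x 0.4334
side b few 0
0 [0. 0. 0.]
```

Force rose to about 15 N with no more travel, so arm a is at its stop. I'll back off and check.

move_arm:
  motion:
    - {"xyz": [4,0,-3],"dr": [0,0,0],"gripper": 1}
    - {"xyz": [12,0,-15],"dr": [0,0,0],"gripper": 1}
    - {"xyz": [12,0,-40],"dr": [0,0,0],"gripper": 1}
    - {"xyz": [12,0,-75],"dr": [0,0,0],"gripper": 1}
    - {"xyz": [12,0,-110],"dr": [0,0,0],"gripper": 1}
    - {"xyz": [12,0,-130],"dr": [0,0,0],"gripper": 1}
    - {"xyz": [12,0,-130],"dr": [0,0,0],"gripper": 1}

```text
clock: 17.45
position: [0.4348, -0.2925, 0.2214]
eef_rot: [[-0.0, 1.0, 0.007], [0.865, 0.004, -0.502], [-0.502, 0.006, -0.865]]
wrist_force: [0.9, -0.5, 0.1]
width: 0.0007
finger_force: 0.0
```

```bash
cat > look.py <<'E'
from path import *
def look(k):
  ims=[]
  for n in ['scene','side','wrist']:
    p,d=capture(n);W=cloud(n,d);arms(n,W[d>0])
    T=W[(d>0)&(np.hypot(W[...,0]-C[0],W[...,1]-C[1])<.025)&(W[...,2]<.178)&(W[...,2]>.155)]
    A=np.c_[T[:,:2]-C,np.ones(len(T))];print(len(T),np.linalg.lstsq(A,T[:,2],rcond=None)[0].round(4) if len(T)>50 else '')
    if n!='wrist': ims.append(cv2.resize(p[100:280,300:430],None,fx=3,fy=3))
  cv2.imwrite(f'pics/look{k}.png',np.hstack(ims))
  print(observe()['position'],observe()['joint_pos'].round(2))
E
python3 - <<'E'
from look import *
look(8)
rel(*cornerpose(-1,.065,.24))
rel(C.tolist()+[.25],down(0))
E
```

```text
scene a 217 alpha [15.1 18.7 22.6] x 0.432
scene b 8 alpha [118.8 121.3 123.7] x 0.4294
14 
side a 150 alpha [17.  21.4 26.3] x 0.4313
side b few 0
0 
wrist a 957 alpha [17.2 19.  21.8] x 0.4318
wrist b 62 alpha [114.9 116.2 117.5] x 0.4327
36 
[ 0.43182629 -0.29477162  0.21619279] [ 0.6  -0.   -0.43  2.01  0.58  1.11 -0.08]
t 17.6 xyz [-2.027e+02  1.000e-01  7.600e+01] dr [-4.000e-02  5.999e+01  2.000e-02]
t 17.6 xyz [-1.302e+02  1.000e-01  3.610e+01] dr [-0.04 29.99  0.03]
```

View pics/look8.png

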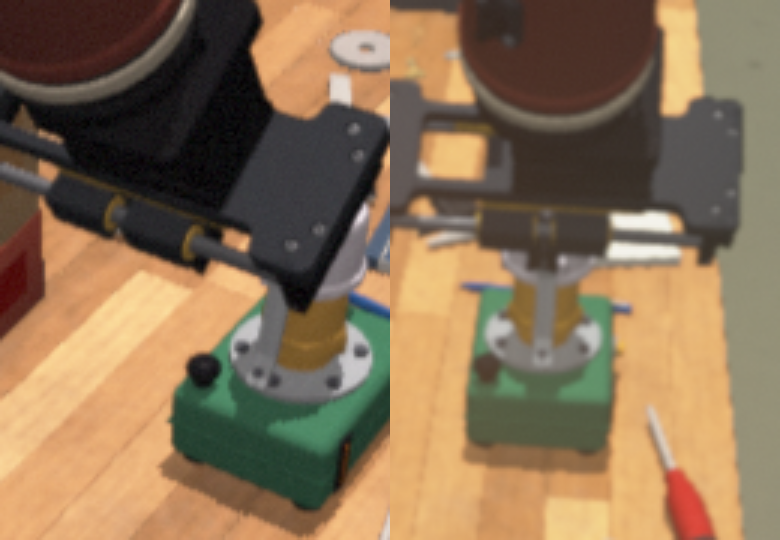

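Arm a now hangs down at about 15° (scene (270,330), side (545,310)). Next is arm b.

Run:
```python
from path import *
rel(C.tolist()+[.28],down(0))
```

```text
t 17.6 xyz [-1.452e+02  1.000e-01  1.010e+01] dr [-0.04 29.99  0.03]
```

move_arm:
  motion:
    - {"xyz": [0,0,-35],"dr": [0,0,0],"gripper": 1}
    - {"xyz": [-30,0,-30],"dr": [0,6,0],"gripper": 1}
    - {"xyz": [-60,0,-15],"dr": [0,12,0],"gripper": 1}
    - {"xyz": [-90,0,0],"dr": [0,18,0],"gripper": 1}
    - {"xyz": [-120,0,10],"dr": [0,24,0],"gripper": 1}
    - {"xyz": [-145,0,10],"dr": [0,30,0],"gripper": 1}
    - {"xyz": [-145,0,10],"dr": [0,30,0],"gripper": 1}

```text
clock: 18.18
position: [0.4279, -0.435, 0.2783]
eef_rot: [[0.012, 1.0, -0.003], [1.0, -0.012, 0.005], [0.005, -0.003, -1.0]]
wrist_force: [-3.6, 0.6, -0.1]
width: 0.0004
finger_force: 0.0
```

Run:
```python
from path import *
print(observe()['position'])
rel(*cornerpose(-1,.065,.25))
```

```text
[ 0.42789771 -0.43499873  0.27834492]
t 18.18 xyz [-73.4   5.1  16.3] dr [-1.000e-02  2.971e+01 -7.400e-01]
```

move_arm:
  motion:
    - {"xyz": [-30,0,0],"dr": [0,6,0],"gripper": 1}
    - {"xyz": [-60,0,8],"dr": [0,12,0],"gripper": 1}
    - {"xyz": [-83,0,16],"dr": [0,18,0],"gripper": 1}
    - {"xyz": [-83,0,17],"dr": [0,24,0],"gripper": 1}
    - {"xyz": [-83,0,17],"dr": [0,30,0],"gripper": 1}
    - {"xyz": [-83,0,17],"dr": [0,30,0],"gripper": 1}
    - {"xyz": [-83,0,17],"dr": [0,30,0],"gripper": 1}
    - {"xyz": [-83,0,17],"dr": [0,30,0],"gripper": 1}

```text
clock: 18.85
position: [0.4328, -0.5079, 0.2627]
eef_rot: [[-0.001, 1.0, -0.001], [0.867, 0.001, 0.499], [0.499, -0.001, -0.867]]
wrist_force: [0.6, 1.0, 0.8]
width: 0.0004
finger_force: 0.0
```

Run:
```python
from path import *
s=observe();print(s['joint_pos'].round(2),s['position'],s['eef_rot'][:,2])
for n in ['scene','side']:
    p,d=capture(n);W=cloud(n,d);arms(n,W[d>0])
path(-1,[(119,.030,.020),(119,.030,.010),(104,.031,.0025),(90,.033,.0025),(75,.034,.0025),(60,.036,.0025),(45,.038,.0025),(30,.04,.0025),(15,.041,.0025),(8,.041,.0025)])
```

```text
[ 1.03  0.7  -0.15  0.98 -0.23  1.88  0.87] [ 0.43280026 -0.50794631  0.2626574 ] [-0.00136954  0.49859688 -0.8668329 ]
scene a 218 alpha [15.6 18.6 22.3] x 0.4321
scene b 188 alpha [117.  120.  123.9] x 0.433
side a 151 alpha [17.2 20.2 25.8] x 0.4314
side b 111 alpha [117.2 121.4 124.3] x 0.4323
119 t 18.95 xyz [-29.8  -1.3  81.2] dr [-0.02  0.21  0.16]
119 t 18.95 xyz [-38.3  -1.4  86.3] dr [-0.02  0.21  0.16]
104 t 18.95 xyz [-52.   -1.4  93.9] dr [-0.02  0.21  0.16]
90 t 18.95 xyz [-58.8  -1.4  98.6] dr [-0.02  0.21  0.16]
75 t 18.95 xyz [-63.6  -1.4 106.1] dr [-0.02  0.21  0.16]
60 t 18.95 xyz [-67.4  -1.4 114.8] dr [-0.02  0.21  0.16]
45 t 18.95 xyz [-68.7  -1.4 124.7] dr [-0.02  0.21  0.16]
30 t 18.95 xyz [-67.2  -1.4 135.2] dr [-0.02  0.21  0.16]
15 t 18.95 xyz [-62.   -1.4 144.5] dr [-0.02  0.21  0.16]
8 t 18.95 xyz [-58.5  -1.4 148.1] dr [-0.02  0.21  0.16]
```

move_arm:
  motion:
    - {"xyz": [-12,-1,30],"dr": [0,0,0],"gripper": 1}
    - {"xyz": [-24,-1,62],"dr": [0,0,0],"gripper": 1}
    - {"xyz": [-30,-1,76],"dr": [0,0,0],"gripper": 1}
    - {"xyz": [-36,-1,83],"dr": [0,0,0],"gripper": 1}
    - {"xyz": [-42,-1,88],"dr": [0,0,0],"gripper": 1}
    - {"xyz": [-48,-1,92],"dr": [0,0,0],"gripper": 1}
    - {"xyz": [-52,-1,94],"dr": [0,0,0],"gripper": 1}
    - {"xyz": [-56,-1,97],"dr": [0,0,0],"gripper": 1}

```text
clock: 19.62
position: [0.4323, -0.5082, 0.1532]
eef_rot: [[-0.003, 1.0, 0.0], [0.867, 0.002, 0.499], [0.499, 0.001, -0.867]]
wrist_force: [-1.3, 5.5, 5.3]
width: 0.0003
finger_force: 3.4
```

Run:
```python
from path import *
s=observe();print(s['joint_pos'].round(2),s['position'],s['eef_rot'][:,2])
path(-1,[(90,.033,.0025),(75,.034,.0025)])
```

```text
[ 1.04  0.75 -0.15  1.12 -0.21  1.7   0.92] [ 0.4323341  -0.50823977  0.15321034] [ 1.73579908e-04  4.98926000e-01 -8.66644573e-01]
90 t 19.62 xyz [-2.4 -0.3  2.1] dr [0.01 0.07 0.15]
75 t 19.62 xyz [-7.3 -0.4  9.5] dr [0.01 0.07 0.15]
```

move_arm:
  motion:
    - {"xyz": [-4,0,4],"dr": [0,0,0],"gripper": 1}
    - {"xyz": [-7.5,0,9],"dr": [0,0,0],"gripper": 1}
    - {"xyz": [-10,0,14],"dr": [0,0,0],"gripper": 1}
    - {"xyz": [-11.5,0,18],"dr": [0,0,0],"gripper": 1}
    - {"xyz": [-12.5,0,23],"dr": [0,0,0],"gripper": 1}
    - {"xyz": [-12.5,0,28],"dr": [0,0,0],"gripper": 1}
    - {"xyz": [-12,0,33],"dr": [0,0,0],"gripper": 1}
    - {"xyz": [-11,0,38],"dr": [0,0,0],"gripper": 1}

```text
clock: 20.28
position: [0.4321, -0.5006, 0.1149]
eef_rot: [[-0.001, 1.0, 0.002], [0.868, 0.0, 0.496], [0.496, 0.002, -0.868]]
wrist_force: [0.4, -1.9, 6.7]
width: 0.0007
finger_force: 3.1
```

Run:
```python
from path import *
s=observe();print(s['joint_pos'].round(2),s['position'],s['wrist_force'])
path(-1,[(30,.04,.0025),(15,.041,.0025)])
for n in ['scene','side']:
    p,d=capture(n);W=cloud(n,d);arms(n,W[d>0])
```

```text
[ 1.04  0.76 -0.15  1.18 -0.21  1.62  0.94] [ 0.43209869 -0.5006309   0.11488037] [ 0.41851304 -1.90325103  6.73698807]
30 t 20.28 xyz [ 1.6 -0.1  1.6] dr [0.09 0.28 0.07]
15 t 20.28 xyz [ 6.8 -0.1 10.9] dr [0.09 0.28 0.07]
scene a 227 alpha [18.  21.8 25.5] x 0.4316
scene b 452 alpha [ 60.3  94.6 113.5] x 0.4299
side a 154 alpha [19.6 23.8 28.4] x 0.431
side b 187 alpha [ 92.6 106.3 140.3] x 0.4317
```

move_arm:
  motion:
    - {"xyz": [1.2,0,3],"dr": [0,0,0],"gripper": 1}
    - {"xyz": [2.7,0,6],"dr": [0,0,0],"gripper": 1}
    - {"xyz": [4.2,0,8],"dr": [0,0,0],"gripper": 1}
    - {"xyz": [5.5,0,9.5],"dr": [0,0,0],"gripper": 1}
    - {"xyz": [6.5,0,10.2],"dr": [0,0,0],"gripper": 1}
    - {"xyz": [7.4,0,10.7],"dr": [0,0,0],"gripper": 1}

```text
clock: 20.88
position: [0.4317, -0.4895, 0.1087]
eef_rot: [[-0.0, 1.0, 0.001], [0.869, -0.0, 0.495], [0.495, 0.001, -0.869]]
wrist_force: [0.4, -5.9, 2.3]
width: 0.0003
finger_force: 3.2
```

move_arm:
  motion:
    - {"xyz": [0.8,0,0.4],"dr": [0,0,0],"gripper": 1}
    - {"xyz": [1.6,0,0.8],"dr": [0,0,0],"gripper": 1}

```text
clock: 21.05
position: [0.4315, -0.4879, 0.1083]
eef_rot: [[0.0, 1.0, 0.001], [0.869, -0.001, 0.495], [0.495, 0.001, -0.869]]
wrist_force: [0.8, -6.0, 1.2]
width: 0.0005
finger_force: 3.2
```

move_arm:
  motion:
    - {"xyz": [0.7,0,0.4],"dr": [0,0,0],"gripper": 1}
    - {"xyz": [1.4,0,0.8],"dr": [0,0,0],"gripper": 1}

```text
clock: 21.22
position: [0.4315, -0.4871, 0.1082]
eef_rot: [[0.001, 1.0, 0.002], [0.87, -0.001, 0.493], [0.493, 0.001, -0.87]]
wrist_force: [1.4, -10.7, 1.1]
width: 0.0004
finger_force: 5.3
```

move_arm:
  motion:
    - {"xyz": [0.6,0,0.3],"dr": [0,0,0],"gripper": 1}
    - {"xyz": [0.6,0,0.3],"dr": [0,0,0],"gripper": 1}

```text
clock: 21.38
position: [0.4314, -0.487, 0.1082]
eef_rot: [[0.001, 1.0, 0.002], [0.87, -0.002, 0.492], [0.492, 0.001, -0.87]]
wrist_force: [2.4, -10.6, 0.3]
width: 0.0007
finger_force: 5.3
```

Run:
```python
from path import *
s=observe();print(s['position'],s['wrist_force'])
for n in ['scene','side']:
    p,d=capture(n);W=cloud(n,d);arms(n,W[d>0])
s=observe();print(s['position'],s['wrist_force'])
```

```text
[ 0.43139814 -0.48702249  0.10823624] [  2.43556779 -10.56333574   0.33841632]
scene a 224 alpha [18.2 22.  26.7] x 0.4315
scene b 523 alpha [ 66.5 107.2 149.1] x 0.4308
side a 153 alpha [20.1 24.4 28.3] x 0.4309
side b 211 alpha [102.1 125.9 151.4] x 0.4323
[ 0.43138299 -0.48705794  0.10826196] [  1.7421609  -11.02380888   0.43223107]
```

move_arm:
  motion:
    - {"xyz": [-4,0,-3],"dr": [0,0,0],"gripper": 1}
    - {"xyz": [-12,0,-15],"dr": [0,0,0],"gripper": 1}
    - {"xyz": [-12,0,-45],"dr": [0,0,0],"gripper": 1}
    - {"xyz": [-12,0,-80],"dr": [0,0,0],"gripper": 1}
    - {"xyz": [-12,0,-115],"dr": [0,0,0],"gripper": 1}
    - {"xyz": [-12,0,-150],"dr": [0,0,0],"gripper": 1}
    - {"xyz": [-12,0,-165],"dr": [0,0,0],"gripper": 1}
    - {"xyz": [-12,0,-165],"dr": [0,0,0],"gripper": 1}

```text
clock: 22.15
position: [0.4314, -0.5785, 0.2481]
eef_rot: [[-0.0, 1.0, 0.002], [0.869, -0.001, 0.495], [0.495, 0.002, -0.869]]
wrist_force: [-0.2, 0.8, -0.2]
width: 0.0011
finger_force: 0.0
```

Run:
```python
from look import *
look(9)
rel(C.tolist()+[.28],down(0))
```

```text
scene a 226 alpha [13.6 17.1 21.8] x 0.4318
scene b few 0
475 [ 0.0461 -0.0769  0.1659]
side a 148 alpha [15.3 19.8 23.8] x 0.4312
side b few 0
265 [-0.0139 -0.0444  0.1655]
wrist a few 0
wrist b 595 alpha [16.1 17.7 20.3] x 0.4338
3566 [0.0201 0.0283 0.1636]
[ 0.43159153 -0.5755823   0.24325187] [ 1.05  0.86 -0.13  0.75 -0.22  1.96  0.9 ]
t 22.3 xyz [148.2   0.6  43.3] dr [ -0.09 -30.03   0.06]
```

View pics/look9.png

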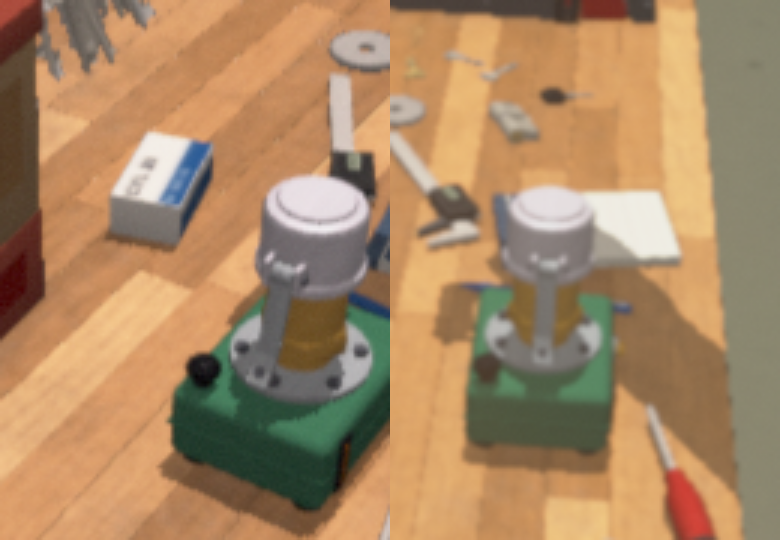

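Run:
```python
from path import *
def line(n,sg):
    p,d=capture(n);W=cloud(n,d);W=W[d>0]
    y=(W[:,1]-C[1])*sg-.033;z=.136-W[:,2]
    m=(abs(W[:,0]-C[0])<.0055)&(z>.008)&(z<.044)&(y>-.005)&(y<.025)
    r=cv2.fitLine(np.c_[y[m],z[m]].astype(np.float32)*1e3,cv2.DIST_HUBER,0,.01,.01).ravel()
    print(n,sg,m.sum(),'angle',np.degrees(np.arctan2(r[0],r[1])).round(2)%180,'y at z=25',(r[2]+(25-r[3])*r[0]/r[1]).round(2))
for k in range(2):
    line('scene',1);line('side',1);line('wrist',-1)
```

```text
scene 1 134 angle 15.69 y at z=25 7.37
side 1 100 angle 14.54 y at z=25 9.07
wrist -1 347 angle 14.69 y at z=25 9.22
scene 1 144 angle 15.12 y at z=25 7.89
side 1 100 angle 14.8 y at z=25 9.32
wrist -1 342 angle 14.57 y at z=25 9.37
```

Both arms measure 15° from vertical, which is fully down. The cap top is at 0.166 m and the hand is clear.

```bash
python3 -c "
from cell import *
print(close_job())"
```

```text
the job is handed in; nothing more can be done
None
```

The cap is pressed right home on the neck and both cam arms are fully down at about 15°, closed one after the other. The padlocks and oil bottle were left alone, and the job was handed in at about 22.6 s.

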